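Clamp the arched pattern panel in the carver's bench clamp

ROBOT

A 7-joint arm with a two-finger parallel gripper is mounted at the origin on the work surface. World frame = base frame: x ahead of the robot, y to its left, z up, the work surface at z = 0. Lengths are in m, angles in rad, forces in N, time in s.
With the tool pointing down it reaches from about 0.4 to 0.9 m from the base axis. Payload 5.6 kg.
Tool frame: the origin (TCP) lies at the very end of the fingers, on their centre line; the grasp point (between the pads) lies 19 mm behind it (pinch_z is the distance from the TCP to the grasp point, in m); z points along the fingers, y is the direction in which the jaws open and shut (so a half turn about z gives the same grasp; the last joint's range is limited). The gripper opens to 92 mm and grips with 3 to 60 N. Pads are 20 mm wide; open, the fingers measure 128 mm over their backs; the gripper's body (75 mm by 189 mm) begins 69 mm behind the grasp point.
Start: joints at [1.139, 0.468, -0.012, 1.603, 0.006, 1.071, -0.056], TCP at [0.246, -0.602, 0.178] pointing down, gripper open.
Joint ranges: [-2.53, 2.53], [-0.31, 2.02], [-1.57, 1.55], [0.28, 2.44], [-1.29, 4.43], [0.15, 1.84], [-2.92, 2.92]. Speed limits (rad/s): [2.57, 2.57, 3.14, 3.14, 3.14, 3.14, 3.14].

INTERFACE

Orientations are given as a unit quaternion [w, x, y, z].
In Python, from plant import read_state, capture, calibration, finish_job, boxes_of, masks_of, pinch_z gives the robot as it stands.
- The arm moves only by the tool move_arm, never from a script. Its argument "commands" is a list of rows, each a list of 5 numbers: the closure, from 0 (fully open) to 1 (shut), then the shift along the tool's x, y, z in mm, then the turn about the tool's z in rad. In form: [[gripper, tx, ty, tz, twist], ...]. A call has 1 to 8 rows; each row is the pose to reach, as a shift and turn from the pose measured when the call began, along the tool's axes at that moment; what a row does not reach only later rows make up. A row lasts 1/10 s, in which the tool goes at most 50 mm and 8.59 degrees, less where a joint would pass 70% of its speed; a pose out of reach is approached as far as the arm can. A call with a gripper value outside its range is refused whole. The fingers move at their own pace and stop on an object; "newtons" is the grip in N (left out, the last holds). Time passes only in rows, so rows that repeat a pose let the fingers close. It gives the time, the measured TCP pose, the force and the opening at its end, in the units of the state.
- read_state(): the state, without advancing time (a new reading comes with each control period).
- capture(name): name is "side" or "top" or "wrist"; returns the picture (480x640x3 uint8, red, green, blue); there is no depth.
- calibration(name): a dict with "fx", "fy", "cx", "cy" (pixels), "cam_to_world" (4x4, takes a point from camera to world coordinates); the wrist camera has in their place "hand_eye" (4x4, takes a point from camera to tool coordinates, whose origin is the TCP and whose axes are the flange's). Camera axes: x right, y down, z forward; pixel columns grow to the right and rows downward; lengths in m; the calibration is good to about 2 mm. The wrist camera is an equidistant fisheye: a pixel r from the principal point sees the ray r / f radians off the axis. A picture is of the moment at which its call begins: read the wrist's pose just before it. calibration takes no time and is no camera call.
- finish_job(): hands the job in, once; it reports no verdict.
Trained networks look in the newest picture that a camera, given by its name, has taken for a name from the list of things; names that differ only in an ending like _2 or _b are one class to them, and where a whole thing is asked for, a point or a joint stands for the part that bears it (a point fixed in the world has none). Each returns a list of dicts, best first, with "conf" (0 to 1); they miss things now and then, are a little off and sometimes report something else, mostly with a low value. They report only what shows in the picture. A call takes as long as a camera call. They do not tell look-alikes from the thing itself.
- boxes_of(name, camera): "centre" ([x, y, z] in m, in world coordinates, good to about 4 mm: the middle of the surface that is visible of it).
- masks_of(name, camera): "mask" (480x640 bool, what is visible of it).
The state is a dict: "time": time; "joints": joint angles; "joint_velocities": joint speeds; "effort": joint torques, N m; "ee_pos": TCP position; "tool_rot": TCP orientation; "contact_force": force on the tool from outside, world axes, zero at the start; "moment": the same for the moment, N m; "gripper_width": opening from 0.0 (shut) to 1.0 (fully open).
Only numpy, scipy, OpenCV 4.12 (cv2) and the standard library are available. Lean on these libraries where they do the work, as an engineer would, in place of code of your own. Each camera call takes 0.05 s, during which the arm holds its last target. There are 200 camera calls.

TASK

Draw the round-topped (arched) carved panel straight up out of the slotted rack and stand it upright in the open jaws of the round bench clamp, midway along the jaws and right down on the slot's floor before you let go of it. Then turn the clamp's lock collar clockwise (seen from above) by its upright handle until the arm lines up with the raised locked mark on the clamp's rim, and leave it there, not past the mark. Leave the other two panels in the rack, and the mallet and the gouge where they lie.

Things in the scene. Friction and masses are not known exactly. Their poses are not given: they have to be found in the camera images.
- arched_panel: the panel to clamp: plain light wood, 90 wide (own x), 10 thick (own y), 140 tall (own z), its top a half circle of radius 45; about 80 g. Origin: centre of its foot. Starts upright in one of the rack's three slots, foot on the rack floor, its top 152 above the table; the upper 77 mm stand out of the slot. Both ways round are alike.
- flat_panel: bystander panel of the same wood and size with a flat, square top, in another slot of the rack; origin at the centre of its foot
- pointed_panel: bystander panel of the same wood and size with a pointed (gable) top, in another slot; origin at the centre of its foot
- rack: fixed plywood rack, 130 (x) x 214 (y), floor 12 above the table. Three slots 75 apart at own y = -75, 0, +75; each slot is 13 wide between two boards 10 thick and 110 long (along x), board tops 75 above the table. Origin: centre of the underside
- clamp: fixed round steel clamp, base disc 190 across, 18 high. Origin: centre of the underside, on the collar's axis. On top two jaw blocks, 90 long (own x), 24 thick, 40 tall (52 to 92 above the table), with a slot along own x between them: fixed face at own y = -9, moving face at own y = +9 with the collar at 0, closing to +2.2 at the locked mark (slot 16 to 18 wide at the start)
- slot_floor (a point): middle of the floor of the open slot between the jaws, 52 above the table; the panel's foot comes here (panel's x along the clamp's x, either way round); closing the jaw then pushes it about 3 toward the clamp's -y
- collar_axis (a point): point on the collar's vertical turning axis, 75 above the table
- collar_grip (a point): point to grip on the collar's handle: a black upright round post, 24 in diameter, standing from 43 to 96 above the table at the end of the collar's flat aluminium arm, 120 from the axis; this point is on the post's centre line, 75 above the table
- locked_mark (a point): top of the locked mark: a raised steel block (14 wide, 30 high) at the end of a flat steel tongue on the clamp's rim, 147 from the axis. Locked when the arm with its post points at it from the axis
- lock_collar (a joint): angle of the lock collar in rad, growing clockwise from above, range 0 to 1.45; 0 to 0.3 at the start (open); 1.25 is exactly at the locked mark. It stays where it is left (light friction, about 2 N at the post)
- mallet: bystander: wooden mallet with a square head 65 x 120 x 70 and a handle, about 260 long, lying beyond the rack; origin under its head
- gouge: bystander: carving gouge with a dark wooden handle, 245 long, lying beyond the clamp; origin under its middle
Things that resemble listed ones, but are neither listed nor needed, are in the scene too. What is shaped like the arched_panel but green is not meant.

How it is judged:
By the outcome, as a careful person would: the job done as asked, in the order asked, and still so for the second after the job is handed in, with the robot touching nothing.
It also fails if it takes over 59 s, if anything falls off the work surface, if the arm or the gripper's body presses on something with over 40 N, if the wrist force passes 120 N, or if a joint passes its speed limit or range.

## Working session

There is one attempt and no reset: what is moved stays moved. The work goes in short steps, Python scripts to look and compute and a tool call to move; the robot and the scene stay as the last step left them, time stands still between calls to the robot, and variables do not carry over. Pictures are saved under pics/ and viewed, about 8 in all and at most 12, crops included, and the job is handed in when it is done.

Besides the shell and the picture viewer there is one more tool, called after "Request:" as name(argument=value, ...) on one line, values as JSON. move_arm: Moves the arm, as the interface text tells. Its arguments: {"type":"object","properties":{"commands":{"type":"array","items":{"type":"array","items":{"type":"number"}}},"newtons":{"type":"number"}},"required":["commands"]}

```bash
mkdir -p pics
cat > h.py <<'E'
import numpy as np, cv2
from plant import *
def snap(cam,name):
    s=read_state(); im=capture(cam); cv2.imwrite(f'pics/{name}.png',im[:,:,::-1]); return s,im
def proj(cam,P):
    c=calibration(cam); T=np.linalg.inv(np.array(c['cam_to_world'])); p=T[:3,:3]@np.array(P)+T[:3,3]
    return c['fx']*p[0]/p[2]+c['cx'], c['fy']*p[1]/p[2]+c['cy']
def unz(cam,u,v,z):
    c=calibration(cam); T=np.array(c['cam_to_world']); d=T[:3,:3]@np.array([(u-c['cx'])/c['fx'],(v-c['cy'])/c['fy'],1])
    o=T[:3,3]; return o+d*(z-o[2])/d[2]
E
python3 - <<'E'
from h import *
s,_=snap('top','top0'); snap('side','side0')
print(s)
for cam in ('top','side'):
  print(cam,{k:np.round(v,3).tolist() for k,v in calibration(cam).items()})
  for n in ('arched_panel','flat_panel','pointed_panel','rack','clamp','lock_collar','locked_mark','collar_grip'):
    try: print(n,[(np.round(b['centre'],3).tolist(),round(b['conf'],2)) for b in boxes_of(n,cam)])
    except Exception as e: print(n,e)
a=cv2.imread('pics/top0.png');b=cv2.imread('pics/side0.png')
E
```

```text
{'time': 0.0, 'joints': array([ 1.13898688,  0.46836924, -0.0116391 ,  1.60361171,  0.00604516,
        1.07140364, -0.05631487]), 'joint_velocities': array([ 0.00033469, -0.00033624,  0.00098457, -0.00105027, -0.00020317,
        0.00041165, -0.00015913]), 'effort': array([-1.52214816e-04, -5.20573783e+01, -1.24442598e-02, -2.43748266e+01,
       -5.65932132e-02,  1.72093534e-02,  2.02454012e-04]), 'ee_pos': array([ 0.24610068, -0.60091285,  0.17715052]), 'tool_rot': array([-8.45174307e-04,  9.81164862e-01,  1.93170240e-01, -2.41024997e-04]), 'contact_force': array([-0.35115258,  0.15155369, -0.199184  ]), 'moment': array([ 0.02144706, -0.05832512,  0.01050962]), 'gripper_width': 0.9975067424441295}
top {'fx': 473.658, 'fy': 473.658, 'cx': 311.888, 'cy': 234.446, 'cam_to_world': [[0.028, -0.996, 0.084, 0.5], [-1.0, -0.028, -0.003, -0.046], [0.006, -0.084, -0.996, 1.153], [0.0, 0.0, 0.0, 1.0]]}
arched_panel [([0.491, -0.179, 0.134], 0.62), ([0.553, -0.37, 0.125], 0.5)]
flat_panel [([0.494, -0.112, 0.151], 0.65)]
pointed_panel [([0.487, -0.258, 0.115], 0.55)]
rack [([0.493, -0.169, 0.008], 0.93)]
clamp [([0.536, 0.152, 0.042], 0.86)]
lock_collar [([0.508, 0.198, 0.047], 0.8)]
locked_mark [([0.535, 0.149, 0.045], 0.61)]
collar_grip [([0.506, 0.198, 0.046], 0.78)]
side {'fx': 583.55, 'fy': 583.55, 'cx': 318.011, 'cy': 247.341, 'cam_to_world': [[-0.995, 0.077, -0.063, 0.688], [0.099, 0.665, -0.74, 0.9], [-0.015, -0.743, -0.669, 0.945], [0.0, 0.0, 0.0, 1.0]]}
arched_panel [([0.496, -0.183, 0.125], 0.68), ([0.553, -0.372, 0.074], 0.66), ([0.512, -0.099, 0.035], 0.45)]
flat_panel [([0.492, -0.112, 0.113], 0.92)]
pointed_panel [([0.492, -0.261, 0.115], 0.55), ([0.508, 0.218, 0.046], 0.35)]
rack [([0.515, -0.096, 0.033], 0.91)]
clamp [([0.542, 0.19, 0.046], 0.57)]
lock_collar [([0.488, -0.11, 0.115], 0.61)]
locked_mark [([0.552, 0.18, 0.042], 0.87)]
collar_grip [([0.507, 0.217, 0.044], 0.8)]
```

View pics/top0.png

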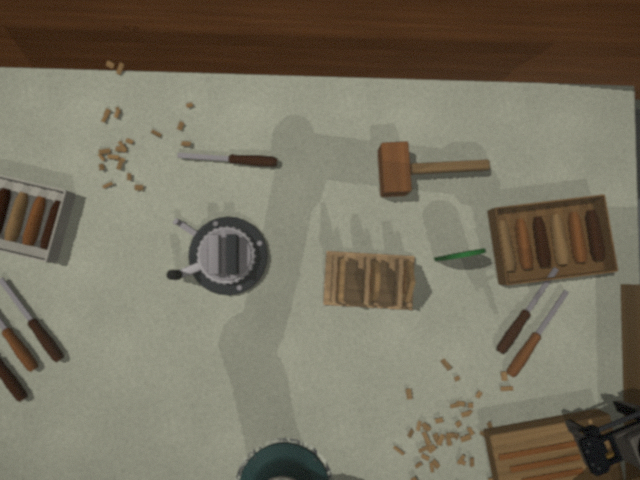

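View pics/side0.png

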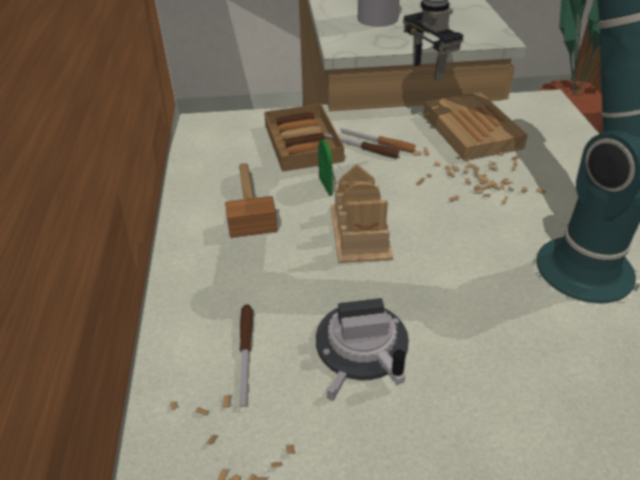

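Top view: rack at (370,280), with the clamp at (228,256), its post at (175,274) and the mark at (180,222). There are two arch-shaped candidates: the wood panel in the middle slot (side ~(358,193)) and the green one standing outside the rack (top (462,256), side (326,167)). The light-wood panel in the middle slot fits. I'll confirm it in an enlarged crop.

Run:
```python
from h import *
t=cv2.imread('pics/top0.png');s=cv2.imread('pics/side0.png')
A=cv2.resize(s[150:270,310:410],None,fx=4,fy=4,interpolation=2)[:300]
r=lambda im,w,h:cv2.resize(im,(w,h),interpolation=2)
out=np.vstack([np.hstack([r(s[150:270,310:430],400,400)[:300],r(t[235:325,310:430],400,300)]),
 np.hstack([r(s[285:405,305:425][:90],400,300),r(t[205:305,160:293][:100],400,300)])])
cv2.imwrite('pics/crop1.png',out)
```

```text
(no output)
```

View pics/crop1.png

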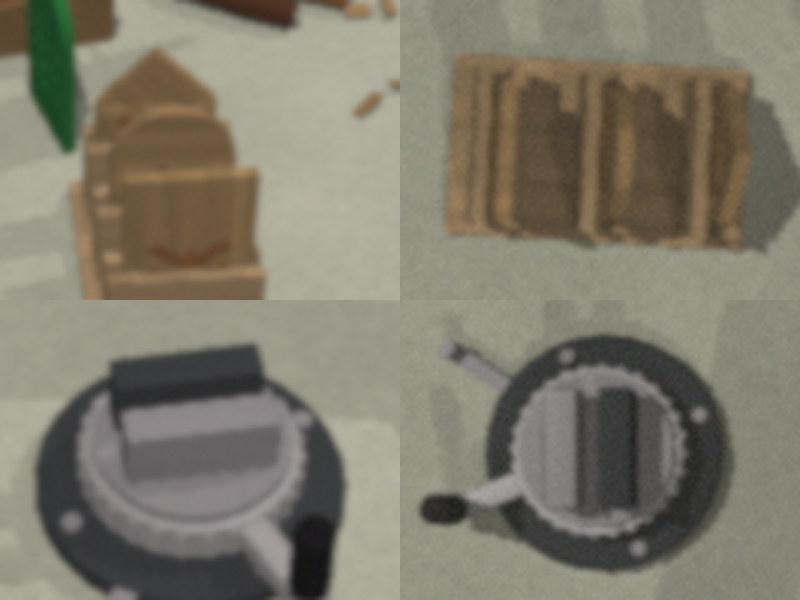

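The crop confirms it: the arched top is in the middle slot, with flat nearest the clamp, pointed behind, and green outside the rack. Next is a wrist look from above.

```bash
cat >> h.py <<'E'
from scipy.spatial.transform import Rotation as Ro
def RT():
    s=read_state(); q=s['tool_rot']; return s,Ro.from_quat([q[1],q[2],q[3],q[0]]).as_matrix(),np.array(s['ee_pos'])
def row(p,yaw):
    s,R,t=RT(); d=R.T@(np.array(p)-t)*1000; y0=np.arctan2(R[1,0],R[0,0]); w=(y0-yaw+np.pi/2)%np.pi-np.pi/2
    print('row',np.round(d,1),'twist',round(w,3),'pos',np.round(t,4),'yaw',round(y0,3),'j7',round(s['joints'][6],2),'w',round(s['gripper_width'],2),'F',np.round(s['contact_force'],1),'t',round(s['time'],2)); return d,w
def wray(u,v,R,t):
    c=calibration('wrist'); H=np.array(c['hand_eye']); x=(np.array([u,v])-[c['cx'],c['cy']]); r=np.hypot(*x); th=r/c['fx']
    d=np.array([*(x/r*np.sin(th)),np.cos(th)]) if r else np.array([0,0,1.])
    return t+R@H[:3,3], R@H[:3,:3]@d
def wz(u,v,R,t,z):
    o,d=wray(u,v,R,t); return o+d*(z-o[2])/d[2]
def wproj(P,R,t):
    c=calibration('wrist'); H=np.array(c['hand_eye']); p=H[:3,:3].T@(R.T@(np.array(P)-t)-H[:3,3]); th=np.arctan2(np.hypot(p[0],p[1]),p[2]); n=np.hypot(p[0],p[1])
    return c['cx']+c['fx']*th*p[0]/n, c['cy']+c['fx']*th*p[1]/n
E
python3 - <<'E'
from h import *
print({k:np.round(v,3).tolist() for k,v in calibration('wrist').items()})
row([0.45,-0.185,0.33],0.0)
# rack yaw from top mask
for n in ('rack','clamp'):
  m=max(masks_of(n,'top'),key=lambda d:d['conf'])['mask']
  c=cv2.findContours(m.astype(np.uint8),0,2)[0]; c=max(c,key=cv2.contourArea); print(n,cv2.minAreaRect(c),cv2.minEnclosingCircle(c))
print('clamp disc', unz('top',228.5,256,0.018), 'post top',unz('top',175,274.5,.096),'mark',unz('top',179,221.5,.04))
E
```

```text
{'fx': 371.648, 'fy': 371.648, 'cx': 318.575, 'cy': 241.481, 'hand_eye': [[-0.0, -0.968, -0.25, 0.07], [1.0, -0.001, 0.001, -0.001], [-0.001, -0.25, 0.968, -0.207], [0.0, 0.0, 0.0, 1.0]]}
row [ 346.3 -308.2 -151.9] twist 0.389 pos [ 0.2463 -0.6015  0.1781] yaw 0.389 j7 -0.06 w 1.0 F [ 0.2 -0.6  0.2] t 0.9
rack ((367.667236328125, 280.1568908691406), (87.67198181152344, 54.376590728759766), 3.3664608001708984) ((368.1368408203125, 280.5581970214844), 49.514671325683594)
clamp ((217.45835876464844, 253.89273071289062), (96.89302062988281, 77.42625427246094), 7.386042594909668) ((213.62435913085938, 253.5155487060547), 52.66535568237305)
clamp disc [0.53895987 0.14818769 0.018     ] post top [0.49194565 0.25166766 0.096     ] mark [0.61623214 0.26453375 0.04      ]
```

Request:
move_arm(commands=[[0.3,40,-40,-60,0.1],[0.3,80,-80,-100,0.2],[0.3,120,-110,-120,0.3],[0.3,160,-150,-140,0.4],[0.3,200,-190,-140,0.42],[0.3,250,-230,-140,0.42],[0.3,300,-270,-140,0.42],[0.3,346,-308,-140,0.42]])

```text
time: 1.8
ee_pos: [0.4023, -0.275, 0.3149]
tool_rot: [0.001, 1.0, -0.016, 0.001]
contact_force: [0.6, -0.8, 0.0]
gripper_width: 0.697
```

Request:
move_arm(commands=[[0.3,0,0,0,0],[0.3,0,0,0,0],[0.3,0,0,0,0],[0.3,0,0,0,0],[0.3,0,0,0,0]])

```text
time: 2.3
ee_pos: [0.4016, -0.2762, 0.3146]
tool_rot: [0.0, 1.0, -0.017, 0.0]
contact_force: [-0.6, -0.5, 0.6]
gripper_width: 0.697
```

Run:
```python
from h import *
row([0.492,-0.185,0.25],-0.031)
s,im=snap('wrist','w1'); 
for n in ('arched_panel','flat_panel','pointed_panel'):
  print(n,[(np.round(b['centre'],3).tolist(),round(b['conf'],2)) for b in boxes_of(n,'wrist')])
```

```text
row [ 87.2 -94.3  64.6] twist -0.003 pos [ 0.4016 -0.2762  0.3146] yaw -0.034 j7 -1.08 w 0.7 F [-0.6 -0.5  0.6] t 2.3
arched_panel [([0.55, -0.381, 0.115], 0.62), ([0.534, 0.118, 0.043], 0.4)]
flat_panel [([0.492, -0.117, 0.125], 0.75), ([0.52, 0.108, 0.042], 0.66), ([0.489, -0.204, 0.012], 0.26)]
pointed_panel [([0.492, -0.264, 0.127], 0.75)]
```

View pics/w1.png

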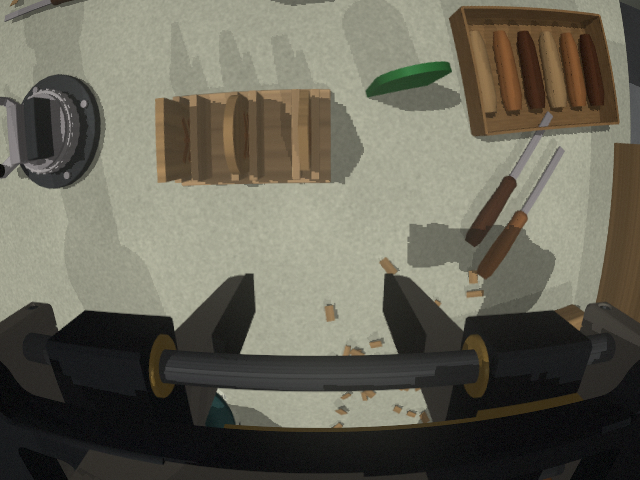

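The wrist view shows the middle arched panel at (236,133), flat at about (170,140) and pointed at about (300,135). I'll go above the middle one and look again.

Request:
move_arm(commands=[[0.5,30,-30,0,0],[0.5,60,-60,10,0],[0.5,77,-92,30,0],[0.5,77,-92,55,0],[0.5,77,-92,65,0],[0.5,77,-92,65,0]])

```text
time: 3.1
ee_pos: [0.4808, -0.1865, 0.2484]
tool_rot: [0.0, 1.0, -0.017, -0.001]
contact_force: [-0.0, 0.0, -0.5]
gripper_width: 0.5
```

Run:
```python
from h import *
row([0.492,-0.185,0.25],-0.031)
s,im=snap('wrist','w2'); 
for n in ('arched_panel','rack','clamp'):
  print(n,[(np.round(b['centre'],3).tolist(),round(b['conf'],2)) for b in boxes_of(n,'wrist')])
```

```text
row [11.1 -1.9 -1.6] twist -0.003 pos [ 0.4808 -0.1865  0.2484] yaw -0.034 j7 -1.35 w 0.5 F [-0.   0.  -0.5] t 3.1
arched_panel [([0.551, -0.371, 0.112], 0.87), ([0.501, -0.189, 0.145], 0.66), ([0.496, -0.26, 0.118], 0.38)]
rack [([0.542, 0.117, 0.044], 0.67)]
clamp [([0.543, 0.118, 0.047], 0.69)]
```

View pics/w2.png

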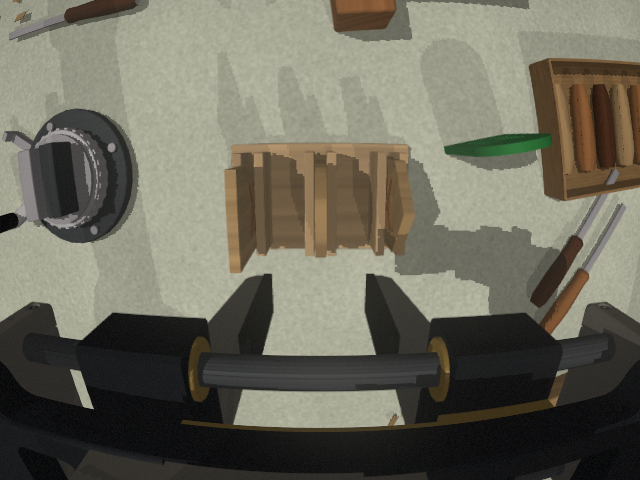

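The arched panel's top edge is at column 321, rows 152–257, between the fingers. I'll fit its position by projecting the arch outline.

Run:
```python
from h import *
s,R,t=RT(); im=cv2.imread('pics/w2.png')
for z in (.152,.14,.1): print(z,wz(321,205,R,t,z),wz(316,205,R,t,z),wz(326.5,205,R,t,z))
a=np.linspace(0,np.pi,41)
for x0 in (.485,.49,.495,.5,.505):
  v=[wproj([x0+.045*np.cos(q),-.187,.107+.045*np.sin(q)],R,t)[1] for q in a]; print(x0,min(v),max(v))
print('rack far floor edge',wz(320,145,R,t,.012), 'dir',wz(250,144.5,R,t,.012),wz(390,144.5,R,t,.012), )
h=cv2.cvtColor(im,cv2.COLOR_BGR2GRAY)
print('cols r170',h[170,300:345]); print('r230',h[230,300:345]); print('rows c321',h[140:275:2,321])
for b in masks_of('arched_panel','wrist'):
  ys,xs=np.nonzero(b['mask']); print(b['conf'],xs.min(),xs.max(),ys.min(),ys.max())
# top view check: rack centre
print('rack top centre',unz('top',367.7,280.2,.03), proj('top',[.497,-.187,.152]),proj('side',[.497,-.187,.152]))
```

```text
0.152 [ 0.50448507 -0.19010957  0.152     ] [ 0.5046302  -0.18595144  0.152     ] [ 0.50432965 -0.19468501  0.152     ]
0.14 [ 0.50265589 -0.19016758  0.14      ] [ 0.50280671 -0.1858465   0.14      ] [ 0.50249438 -0.19492231  0.14      ]
0.1 [ 0.49655863 -0.19036094  0.1       ] [ 0.4967284  -0.18549671  0.1       ] [ 0.49637682 -0.19571333  0.1       ]
0.485 171.28988460192494 264.9836845240918
0.49 166.0174822584101 259.9770832331609
0.495 160.73818387884927 254.92853807103225
0.5 155.45411248524886 249.8507828700921
0.505 150.16740266362035 244.77396990649765
rack far floor edge [ 0.55570375 -0.19203011  0.012     ] dir [ 0.56050251 -0.10818985  0.012     ] [ 0.55485101 -0.27623465  0.012     ]
cols r170 [130 130 130 131 127 129 128 129 127 128 127 127 124 107  75  94 100  95
 100  97  98  98  98  95  97  94  88  87  90  88  91  90  90  90  90  87
  86  90  94  94  94  93  95  93  91]
r230 [ 95  95  90  82 101 149 142 141 141 143 132 126 129 114  98 124 128 129
 128 127 129 129 130 127 131 129 121  88  89  89  92  91  88  92  91  91
  94  96  96  98  98  99  99  98  97]
rows c321 [153 134 135 138 133 129 126 114  76  77  67  71  80  83  93  98 101 104
 103 102 103 104 106 106 108 106 108 106 111 114 123 124 128 129 132 132
 133 131 132 131 130 131 130 132 129 129 128 128 128 124 122 118 114 106
 106 105 106 105 103 159 163 162 169 169 173 172 172 171]
0.88 444 551 134 156
0.61 314 327 160 257
0.16 224 256 163 272
rack top centre [ 0.49073442 -0.18454776  0.03      ] (np.float64(376.05165180786435), np.float64(277.9465041622423)) (np.float64(359.23024444228355), np.float64(182.7935079077439))
```

Request:
move_arm(commands=[[0.5,13,3,20,0],[0.5,13,3,60,0],[0.5,13,3,95,0],[0.5,13,3,120,0],[0.5,13,3,140,0],[0.5,13,3,152,0],[0.5,13,3,153,0],[0.5,13,3,153,0]])

```text
time: 4.15
ee_pos: [0.4965, -0.191, 0.0988]
tool_rot: [0.001, 1.0, -0.017, 0.002]
contact_force: [-0.0, -0.6, -0.2]
gripper_width: 0.505
```

Request:
move_arm(commands=[[1,0,0,0,0],[1,0,0,0,0],[1,0,0,0,0],[1,0,0,0,0],[1,0,0,0,0],[1,0,0,0,0]], newtons=20)

```text
time: 4.75
ee_pos: [0.4966, -0.1907, 0.099]
tool_rot: [0.001, 1.0, -0.017, 0.002]
contact_force: [-0.1, 0.9, 1.5]
gripper_width: 0.105
```

Request:
move_arm(commands=[[1,0,0,-10,0],[1,0,0,-30,0],[1,0,0,-60,0],[1,0,0,-95,0],[1,0,0,-130,0],[1,0,0,-160,0],[1,0,0,-180,0],[1,0,0,-180,0]])

```text
time: 5.55
ee_pos: [0.4975, -0.1909, 0.2826]
tool_rot: [0.002, 1.0, -0.017, 0.005]
contact_force: [0.1, 0.2, -1.6]
gripper_width: 0.107
```

Run:
```python
from h import *
row([0.53,0.03,0.29],-0.034)
snap('side','s3')
for n in ('clamp','lock_collar','locked_mark'):
  for b in masks_of(n,'side')[:1]:
    ys,xs=np.nonzero(b['mask']); print(n,b['conf'],xs.min(),xs.max(),ys.min(),ys.max())
r=lambda im,w,h:cv2.resize(im,(w,h),interpolation=2)
s=cv2.imread('pics/s3.png'); cv2.imwrite('pics/s3c.png',np.hstack([r(s[60:270,290:430],400,600),r(s[280:430,310:410],400,600)]))
```

```text
row [  25.  -221.9   -8.1] twist -0.0 pos [ 0.4975 -0.1909  0.2826] yaw -0.034 j7 -1.35 w 0.11 F [ 0.1  0.2 -1.6] t 5.55
clamp 0.82 316 409 297 400
lock_collar 0.65 329 406 315 383
locked_mark 0.95 316 408 298 399
```

View pics/s3c.png

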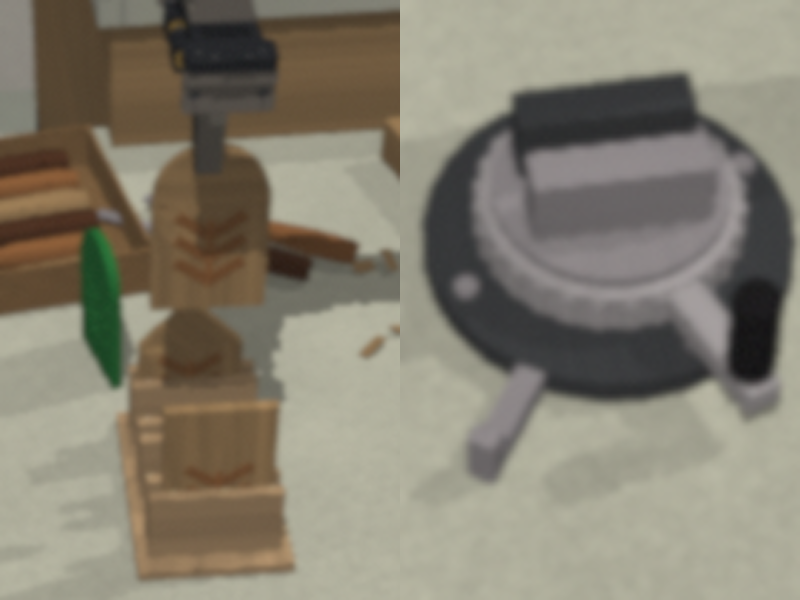

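The panel is held upright and centred on the fingers. In the crop its foot spans columns 152–267 and the finger centre is at 209. On the clamp, the black fixed jaw is toward −y, and the post is at lower right. Next I move toward the clamp for a wrist look.

Request:
move_arm(commands=[[1,2,-40,0,0],[1,4,-80,0,0],[1,6,-120,0,0],[1,8,-160,0,0],[1,8,-200,0,0],[1,8,-240,0,0],[1,8,-250,0,0],[1,8,-250,0,0]])

```text
time: 6.55
ee_pos: [0.5105, 0.0611, 0.276]
tool_rot: [0.0, 1.0, -0.015, -0.0]
contact_force: [0.4, 0.3, -0.5]
gripper_width: 0.109
```

Run:
```python
from h import *
row([0.53,0.15,0.29],-0.0)
s,R,t=RT(); np.savez('w4',R=R,t=t)
snap('wrist','w4')
for n in ('clamp','collar_grip','locked_mark','lock_collar'):
  print(n,[(np.round(b['centre'],3).tolist(),round(b['conf'],2)) for b in boxes_of(n,'wrist')])
im=cv2.imread('pics/w4.png'); c=[int(q) for q in wproj([.54,.15,.05],R,t)]; print(c)
```

```text
row [ 16.8 -89.4 -14.1] twist -0.03 pos [0.5105 0.0611 0.276 ] yaw -0.03 j7 -1.86 w 0.11 F [ 0.4  0.3 -0.5] t 6.55
clamp [([0.544, 0.15, 0.045], 0.87), ([0.508, -0.17, 0.058], 0.41)]
collar_grip []
locked_mark [([0.543, 0.153, 0.043], 0.95), ([0.772, 0.142, 0.017], 0.3)]
lock_collar [([0.508, 0.202, 0.046], 0.87), ([0.768, 0.144, 0.015], 0.63)]
[242, 184]
```

View pics/w4.png

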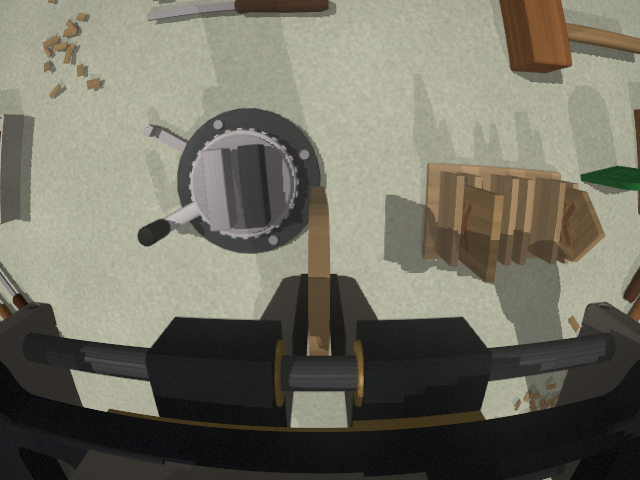

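Run:
```python
from h import *
im=cv2.imread('pics/w4.png')
cv2.imwrite('pics/w4c.png',cv2.resize(im[100:260,130:330],None,fx=4,fy=3.75,interpolation=2))
```

```text
(no output)
```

View pics/w4c.png

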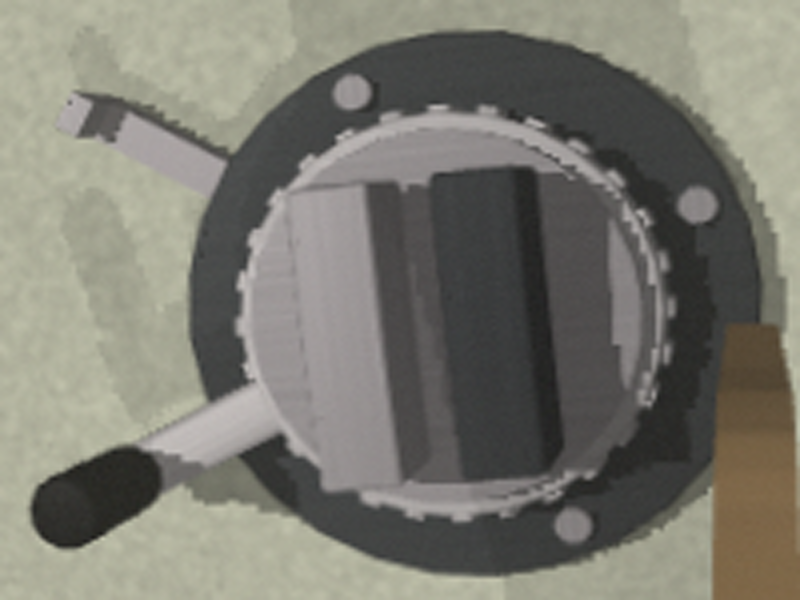

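The clamp crop shows the slot between the aluminium jaw's inner top edge (363,184)–(403,486) and the black jaw's edge (431,176)–(463,482). The post top is at (70,515), the mark top at about (80,112), and the disc's left, right, top and bottom limits are 190, 762, 30 and 575.

Run:
```python
from h import *
d=np.load('w4.npz');R,t=d['R'],d['t']
def g(cx,cy,z): return wz(130+cx/4,100+cy/3.75,R,t,z)[:2]
A=[g(363,184,.092),g(403,486,.092)];B=[g(431,176,.092),g(463,482,.092)]
O=[g(290,190,.092),g(325,490,.092)];Q=[g(512,168,.092),g(543,475,.092)]
for n,e in zip('O A B Q'.split(),(O,A,B,Q)): print(n,np.round(e,4).tolist(),'yaw',np.arctan2(*(e[0]-e[1])[::-1]))
print('width',np.linalg.norm((A[0]+A[1]-B[0]-B[1])/2),'mid',(A[0]+A[1]+B[0]+B[1])/4, 'fixed mid',(B[0]+B[1])/2)
# disc
im=cv2.imread('pics/w4.png'); 
pts=[g(190,290,.018),g(762,290,.018),g(475,30,.018),g(450,575,.018),g(300,80,.018),g(640,80,.018),g(640,525,.018)]
P=np.array(pts);M=np.c_[2*P,np.ones(len(P))];s=np.linalg.lstsq(M,(P**2).sum(1),rcond=None)[0];print('disc',s[:2],'r',np.sqrt(s[2]+s[:2]@s[:2]))
c=s[:2]
for nm,p in (('post',g(70,513,.096)),('mark',g(82,112,.048)),('mark.03',g(82,112,.03))): print(nm,p,'r',np.linalg.norm(p-c),'ang',np.arctan2(*(p-c)[::-1]))
# top camera
print('top slot?',[unz('top',160+x/400*133,205+(y-300)/3,.092)[:2] for x,y in ((588,390),(588,507))], 'disc',unz('top',160+(610-400)/3.0075,205+(452-300)/3,.018))
```

```text
O [[0.5836, 0.1834], [0.495, 0.1803]] yaw 0.03488500241116629
A [[0.5837, 0.1628], [0.4954, 0.1577]] yaw 0.057146804579049255
B [[0.5847, 0.144], [0.496, 0.1407]] yaw 0.036861405175287756
Q [[0.5856, 0.1221], [0.4973, 0.1184]] yaw 0.0414289606759532
width 0.017914871295366834 mid [0.53996793 0.15127505] fixed mid [0.54035886 0.14232615]
disc [0.54076084 0.15152998] r 0.09415773162393506
post [0.49166987 0.25870763] r 0.11788542113397917 ang 2.0003109622143644
mark [0.61637171 0.26520914] r 0.13652822097177544 ang 0.9838616839379223
mark.03 [0.61787956 0.27371316] r 0.14448537988799842 ang 1.007770348822867
top slot? [array([ 0.59166327, -0.14765047]), array([ 0.50428817, -0.14941911])] disc [0.53984604 0.14505449 0.018     ]
```

Wrist measurement: slot mid (0.540, 0.151), yaw about 0.04, width 17.9 mm, and a disc radius of 94 against 95 nominal, so they agree. The post is at angle 2.00 and the mark at about 1.0. I'll move above the slot.

Run:
```python
from h import *
row([0.540,0.1508,0.20],0.04)
```

```text
row [ 25.1 -94.4  76.8] twist -0.077 pos [0.5113 0.0575 0.2769] yaw -0.037 j7 -1.86 w 0.11 F [-0.2  1.  -1. ] t 6.8
```

Request:
move_arm(commands=[[1,8,-35,0,-0.04],[1,18,-70,0,-0.07],[1,25,-94,20,-0.075],[1,25,-94,45,-0.075],[1,25,-94,65,-0.075],[1,25,-94,75,-0.075],[1,25,-94,75,-0.075],[1,25,-94,75,-0.075]])

```text
time: 7.6
ee_pos: [0.5406, 0.1499, 0.2025]
tool_rot: [0.001, 1.0, 0.018, 0.001]
contact_force: [0.3, 0.7, -0.5]
gripper_width: 0.105
```

Run:
```python
from h import *
row([0.540,0.1508,0.20],0.04)
s,R,t=RT(); np.savez('w5',R=R,t=t)
a=cv2.cvtColor(snap('wrist','w5')[1],cv2.COLOR_RGB2BGR); b=cv2.cvtColor(snap('side','s5')[1],cv2.COLOR_RGB2BGR)
u,v=proj('side',[.54,.15,.14]); print(u,v); u,v=int(u),int(v)
cu,cv_=map(int,wproj([.56,.15,.09],R,t)); print(cu,cv_)
r=lambda im,w,h:cv2.resize(im,(w,h),interpolation=2)
a2=a[max(0,cv_-120):cv_+120,cu-80:cu+80]
print(max(0,cv_-120),cu-80,v-90,u-60,a2.shape)
cv2.imwrite('pics/c5.png',np.hstack([r(a2,400,600),r(b[v-90:v+90,u-60:u+60],400,600)]))
```

```text
row [-0.5 -1.   2.5] twist -0.003 pos [0.5406 0.1499 0.2025] yaw 0.037 j7 -2.02 w 0.11 F [ 0.3  0.7 -0.5] t 7.6
363.38421520913516 293.5791390489516
319 205
85 239 203 303 (240, 160, 3)
```

View pics/c5.png

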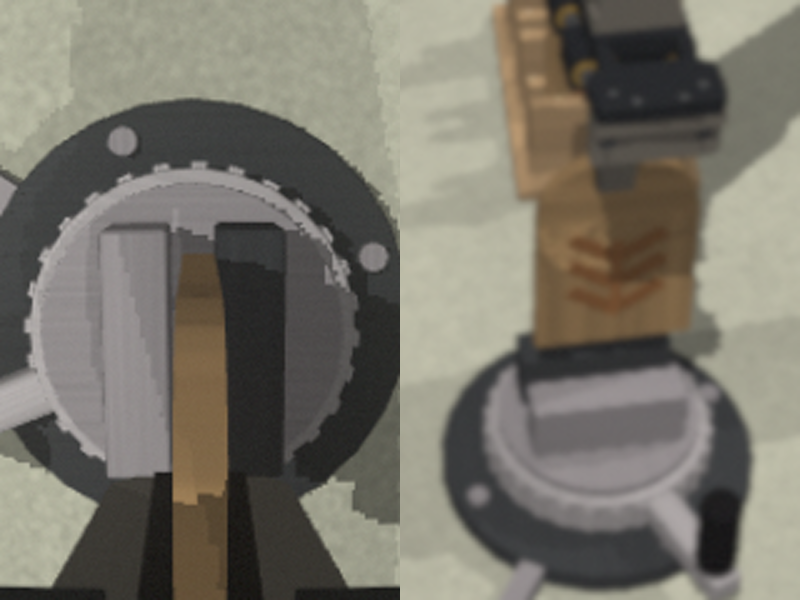

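Run:
```python
from h import *
d=np.load('w5.npz');R,t=d['R'],d['t']
g=lambda a,b,z: np.round(wz(239+a/2.5,85+b/2.5,R,t,z)[:2],4)
s=lambda a,b,z: np.round(unz('side',303+a/400*120,203+b/600*180,z)[:2],4)
print('slot far: moving',g(168,226,.092),'fixed',g(215,226,.092),'near',g(172,474,.092),g(229,474,.092))
print('foot far',g(179,255,.1155),g(215,255,.1155))
print('panel side view foot corners',s(534,347,.1155),s(690,331,.1155))
print('jaw moving outer top: ',s(530,400,.092),s(688,372,.092),' inner',s(670,355,.092))
c=np.array([.5405,.1514]);print('TCP',t)
```

```text
slot far: moving [0.586  0.1619] fixed [0.5866 0.1459] near [0.497  0.1578] [0.4978 0.1372]
foot far [0.5786 0.1575] [0.5791 0.1461]
panel side view foot corners [0.3532 0.1833] [0.2614 0.1813]
jaw moving outer top:  [0.3573 0.2022] [0.2613 0.1917]  inner [0.2672 0.1779]
TCP [0.54057523 0.14986379 0.2024927 ]
```

Run:
```python
from h import *
d=np.load('w5.npz');R,t=d['R'],d['t']
s=lambda a,b,z: np.round(unz('side',303+(a-400)/400*120,203+b/600*180,z)[:2],4)
for z in (.1155,.11): print('panel side view foot corners',s(534,347,z),s(690,331,z))
print('jaw moving outer top: ',s(530,400,.092),s(688,372,.092),' inner',s(670,355,.092))
for z in (.105,.11,.1155,.12): print(z, wz(239+197/2.5,85+255/2.5,R,t,z))
```

```text
panel side view foot corners [0.5791 0.1578] [0.4884 0.1556]
panel side view foot corners [0.5784 0.1529] [0.4871 0.1507]
jaw moving outer top:  [0.5836 0.1768] [0.49  0.166]  inner [0.498  0.1519]
0.105 [0.57775298 0.15170652 0.105     ]
0.11 [0.57827264 0.15173151 0.11      ]
0.1155 [0.57884426 0.151759   0.1155    ]
0.12 [0.57931195 0.1517815  0.12      ]
```

Run:
```python
from h import *
q=lambda P:np.round((lambda u,v:[400+(u-303)/.3,(v-203)/.3])(*proj('side',P)),1)
for x0,dz in ((.534,0),(.5405,0)):
  for sx in (.045,-.045):
    y=.1505+.04*sx
    print(x0,sx,'foot',q([x0+sx,y+.005,.1155]),'up .095',q([x0+sx,y+.005,.2105]))
  print('apex',q([x0,.1555,.2555]))
print('finger centre expected', q([.5405,.155,.21]),q([.5405,.165,.2025]))
im=cv2.imread('pics/s5.png');
```

```text
0.534 0.045 foot [534.1 346.4] up .095 [536.6 227.4]
0.534 -0.045 foot [688.4 328.7] up .095 [700.1 209.6]
apex [622.4 157. ]
0.5405 0.045 foot [522.8 347.3] up .095 [524.6 228.4]
0.5405 -0.045 foot [677.3 329.6] up .095 [688.3 210.6]
apex [610.1 157.9]
finger centre expected [606.6 219.5] [609.  242.3]
```

Run:
```python
from h import *
q=lambda P:np.round((lambda u,v:[400+(u-303)/.3,(v-203)/.3])(*proj('side',P)),1)
for yaw in (.04,.06):
  c,s=np.cos(yaw),np.sin(yaw)
  for x0 in (.5365,.5405):
    for a,b in ((.045,.0316),(-.045,.0316),(.045,.0076),(-.045,.0076),(.045,-.033),(-.045,-.033)):
      print(yaw,x0,a,b,q([x0+c*a-s*b,.1514+s*a+c*b,.092]))
im=cv2.imread('pics/s5.png')
cv2.imwrite('pics/c5b.png',cv2.resize(im[290:380,313:413],(800,600),interpolation=cv2.INTER_CUBIC))
```

```text
0.04 0.5365 0.045 0.0316 [537.8 410.1]
0.04 0.5365 -0.045 0.0316 [692.5 391.9]
0.04 0.5365 0.045 0.0076 [530.6 378.5]
0.04 0.5365 -0.045 0.0076 [683.1 360.8]
0.04 0.5365 0.045 -0.033 [519.1 327.3]
0.04 0.5365 -0.045 -0.033 [667.7 310.4]
0.04 0.5405 0.045 0.0316 [530.8 410.7]
0.04 0.5405 -0.045 0.0316 [685.7 392.5]
0.04 0.5405 0.045 0.0076 [523.8 379.1]
0.04 0.5405 -0.045 0.0076 [676.3 361.4]
0.04 0.5405 0.045 -0.033 [512.4 327.9]
0.04 0.5405 -0.045 -0.033 [661.1 311. ]
0.06 0.5365 0.045 0.0316 [539.1 411.2]
0.06 0.5365 -0.045 0.0316 [693.2 390.6]
0.06 0.5365 0.045 0.0076 [531.2 379.7]
0.06 0.5365 -0.045 0.0076 [683.  359.7]
0.06 0.5365 0.045 -0.033 [518.3 328.5]
0.06 0.5365 -0.045 -0.033 [666.3 309.5]
0.06 0.5405 0.045 0.0316 [532.2 411.8]
0.06 0.5405 -0.045 0.0316 [686.4 391.2]
0.06 0.5405 0.045 0.0076 [524.3 380.3]
0.06 0.5405 -0.045 0.0076 [676.2 360.2]
0.06 0.5405 0.045 -0.033 [511.6 329.1]
0.06 0.5405 -0.045 -0.033 [659.6 310. ]
```

View pics/c5b.png

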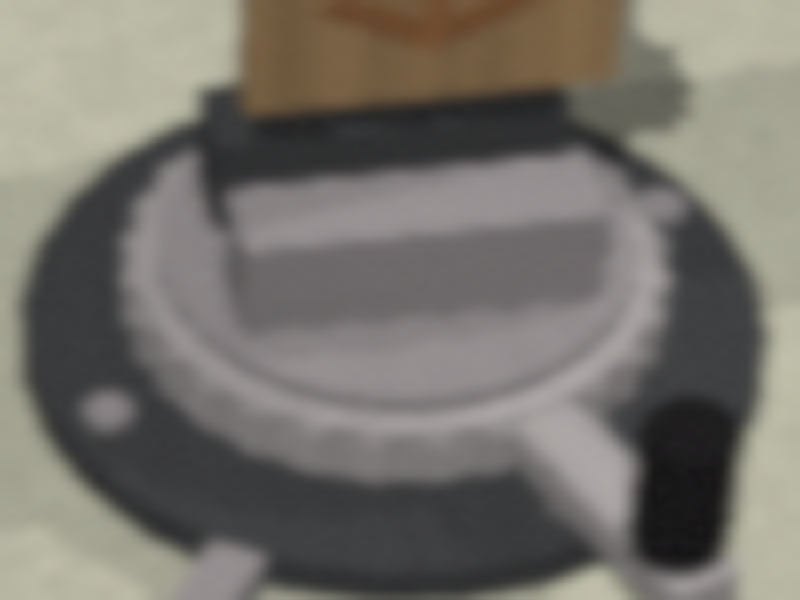

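The panel foot is parallel to the slot, but both views put it about 6 mm short along the jaws (−x) and slightly toward −y. I'll correct that and insert it while watching the force.

Request:
move_arm(commands=[[1,6,-1.5,0,0],[1,6,-1.5,10,0],[1,6,-1.5,20,0],[1,6,-1.5,28,0],[1,6,-1.5,36,0],[1,6,-1.5,42,0],[1,6,-1.5,46,0],[1,6,-1.5,46,0]])

```text
time: 8.5
ee_pos: [0.5465, 0.1518, 0.1564]
tool_rot: [0.001, 1.0, 0.019, 0.001]
contact_force: [0.9, -1.0, -0.6]
gripper_width: 0.108
```

Run:
```python
from h import *
row([0.5466,0.1515,0.139],0.04)
s,R,t=RT(); np.savez('w6',R=R,t=t)
a=cv2.cvtColor(snap('wrist','w6')[1],cv2.COLOR_RGB2BGR); b=cv2.cvtColor(snap('side','s6')[1],cv2.COLOR_RGB2BGR)
cu,cv_=map(int,wproj([.56,.15,.09],R,t)); r=lambda im,w,h:cv2.resize(im,(w,h),interpolation=2)
v0=max(0,cv_-120); print(v0,cu-80)
cv2.imwrite('pics/c6.png',np.hstack([r(a[v0:v0+240,cu-80:cu+80],400,600),r(b[240:390,313:413],400,600)]))
```

```text
row [ 0.   0.3 17.4] twist -0.003 pos [0.5465 0.1518 0.1564] yaw 0.037 j7 -2.05 w 0.11 F [ 0.9 -1.  -0.6] t 8.5
102 241
```

View pics/c6.png

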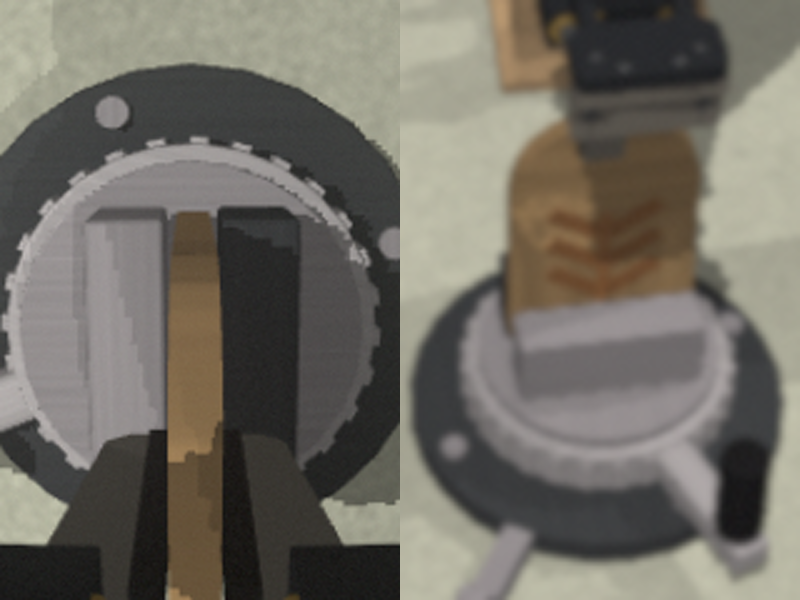

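The panel is in the slot with clearance on both sides and lines up with the jaw ends: crop left edges 510 and 513, right edges 697 and 695. Forces are near zero. Now down to the floor.

Request:
move_arm(commands=[[1,0,0,6,0],[1,0,0,11,0],[1,0,0,14,0],[1,0,0,16,0],[1,0,0,16,0]])

```text
time: 9.1
ee_pos: [0.5469, 0.152, 0.1408]
tool_rot: [0.001, 1.0, 0.019, 0.002]
contact_force: [-0.6, -0.3, -1.7]
gripper_width: 0.107
```

Request:
move_arm(commands=[[1,0,0,1,0],[1,0,0,1.5,0],[1,0,0,2,0],[1,0,0,2,0]])

```text
time: 9.5
ee_pos: [0.547, 0.152, 0.1392]
tool_rot: [0.001, 1.0, 0.019, 0.002]
contact_force: [-0.2, -0.5, 1.2]
gripper_width: 0.106
```

Request:
move_arm(commands=[[1,0,0,1,0],[1,0,0,1,0],[1,0,0,1,0]])

```text
time: 9.8
ee_pos: [0.5472, 0.1523, 0.1392]
tool_rot: [0.001, 1.0, 0.019, 0.002]
contact_force: [-1.9, -1.2, 6.4]
gripper_width: 0.106
```

Request:
move_arm(commands=[[1,0,0,1,0],[1,0,0,1,0],[1,0,0,1,0]])

```text
time: 10.1
ee_pos: [0.5473, 0.1524, 0.1392]
tool_rot: [0.001, 1.0, 0.019, 0.002]
contact_force: [-2.8, -1.7, 6.2]
gripper_width: 0.107
```

It is on the floor: about 6 N of contact at TCP 0.139, as expected. Release and rise.

Request:
move_arm(commands=[[0.85,0,0,0,0],[0.75,0,0,0,0],[0.6,0,0,0,0],[0.5,0,0,0,0],[0.5,0,0,0,0],[0.5,0,0,0,0]])

```text
time: 10.7
ee_pos: [0.5472, 0.1524, 0.139]
tool_rot: [0.001, 1.0, 0.019, 0.002]
contact_force: [0.1, 0.3, 0.2]
gripper_width: 0.498
```

Request:
move_arm(commands=[[0.5,0,0,-15,0],[0.5,0,0,-35,0],[0.5,0,0,-60,0],[0.5,0,0,-80,0],[0.5,0,0,-95,0],[0.5,0,0,-100,0],[0.5,0,0,-100,0]])

```text
time: 11.4
ee_pos: [0.547, 0.1526, 0.2398]
tool_rot: [0.001, 1.0, 0.019, 0.003]
contact_force: [-0.2, 0.1, -0.4]
gripper_width: 0.501
```

Run:
```python
from h import *
c=np.array([.5405,.1514]); th=2.0
p=c+.12*np.array([np.cos(th),np.sin(th)]); print('post',p)
# tangential jaws: tool y tangential => tool x radial (yaw = th or th-pi)
row([*p,.24],th); s=read_state(); print(s['joints'])
snap('wrist','w7'); 
for n in ('arched_panel','collar_grip'): print(n,[(np.round(b['centre'],3).tolist(),round(b['conf'],2)) for b in boxes_of(n,'wrist')])
```

```text
post [0.49056238 0.26051569]
row [ -52.4 -110.    -0.7] twist 1.179 pos [0.547  0.1526 0.2398] yaw 0.037 j7 -2.01 w 0.5 F [-0.2  0.1 -0.4] t 11.4
[ 0.06127284  0.31564906 -0.48800999  1.71821     0.16473765  1.14296969
 -2.00761487]
arched_panel [([0.554, 0.152, 0.183], 0.8), ([0.514, 0.214, 0.045], 0.3)]
collar_grip [([0.513, 0.214, 0.044], 0.8), ([0.49, -0.258, 0.095], 0.75), ([0.498, -0.108, 0.119], 0.5)]
```

Request:
move_arm(commands=[[0.3,-10,-20,-5,-0.14],[0.3,-20,-45,-5,-0.28],[0.3,-35,-75,-5,-0.42],[0.3,-52,-110,-5,-0.56],[0.3,-52,-110,-5,-0.7],[0.3,-52,-110,-5,-0.84],[0.3,-52,-110,-5,-0.98],[0.3,-52,-110,-5,-1.12]])

```text
time: 12.35
ee_pos: [0.4894, 0.26, 0.2415]
tool_rot: [0.001, 0.835, 0.55, -0.0]
contact_force: [-0.3, 0.4, 0.1]
gripper_width: 0.699
```

Run:
```python
from h import *
row([.4906,.2605,.18],2.0)
```

```text
row [ 1.   0.8 61.5] twist -0.836 pos [0.4894 0.26   0.2415] yaw 1.164 j7 -1.18 w 0.7 F [-0.3  0.4  0.1] t 12.35
```

Request:
move_arm(commands=[[0.3,1,1,0,-0.14],[0.3,1,1,5,-0.28],[0.3,1,1,15,-0.42],[0.3,1,1,25,-0.56],[0.3,1,1,35,-0.7],[0.3,1,1,40,-0.83],[0.3,1,1,40,-0.835],[0.3,1,1,40,-0.835]])

```text
time: 13.15
ee_pos: [0.4906, 0.2603, 0.201]
tool_rot: [0.001, 0.542, 0.84, -0.001]
contact_force: [-0.9, -0.4, 0.2]
gripper_width: 0.699
```

Run:
```python
from h import *
row([.4906,.2605,.056],2.0)
s,R,t=RT(); np.savez('w8',R=R,t=t); snap('wrist','w8'); a=cv2.imread('pics/w8.png')
print(wproj([.4906,.2605,.096],R,t), wproj([.618,.268,.03],R,t))
cv2.imwrite('pics/w8.png',a)
for n in ('collar_grip','lock_collar','arched_panel'): print(n,[(np.round(b['centre'],3).tolist(),round(b['conf'],2)) for b in boxes_of(n,'wrist')])
```

```text
row [  0.5   0.3 145. ] twist -0.004 pos [0.4906 0.2603 0.201 ] yaw 1.996 j7 -0.45 w 0.7 F [-0.9 -0.4  0.2] t 13.15
(np.float64(319.6094750654977), np.float64(229.4904777629765)) (np.float64(428.3842418687867), np.float64(257.2257919942279))
collar_grip [([0.5, 0.215, 0.042], 0.98)]
lock_collar [([0.499, 0.219, 0.045], 0.74)]
arched_panel [([0.538, 0.157, 0.164], 0.62), ([0.501, 0.214, 0.044], 0.23)]
```

View pics/w8.png

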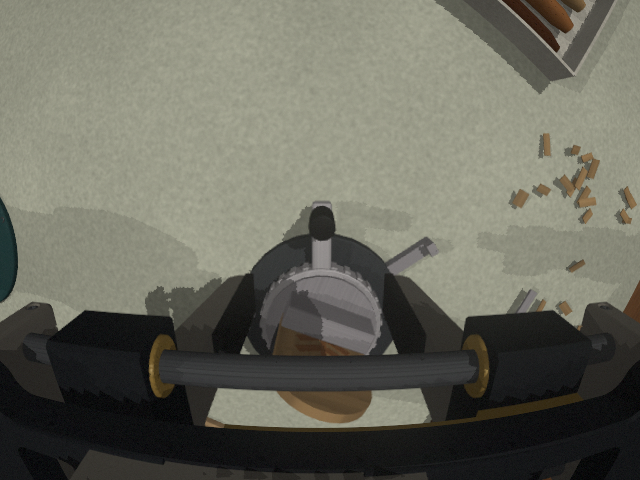

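The wrist view shows the post top at about (322,230), between the finger pads in the column direction; the prediction was (320,229). The mark block is at about (432,244), and the panel stands in the jaws. That was my twelfth picture, so from here I check numerically. Next I work out the mark's angle from both wrist views.

Run:
```python
from h import *
a=np.load('w4.npz');b=np.load('w8.npz')
from scipy.optimize import least_squares as LS
c=np.array([.5405,.1514])
def tri(u1,u2):
    f=lambda P:np.r_[np.array(wproj(P,a['R'],a['t']))-u1,np.array(wproj(P,b['R'],b['t']))-u2]
    r=LS(f,[.6,.26,.04]); return r.x,r.fun
def rep(n,P): d=P[:2]-c; print(n,np.round(P,4),'r',round(np.hypot(*d),4),'ang',round(np.arctan2(d[1],d[0]),4))
full=lambda x,y:np.array([130+x/4,100+y/3.75])
P,e=tri(full(72,113),np.array([432,243.])); rep('mark',P); print(e)
P,e=tri(full(66,516),np.array([322,231.])); rep('post',P); print(e)
for z in (.01,.018):
  for n,D,pts in (('w4',a,[full(220,176),full(121,122)]),('w8',b,[(392,267),(424,249)])):
    q=[wz(*p,D['R'],D['t'],z)[:2] for p in pts]; d=q[1]-q[0]
    print(z,n,'line ang',np.arctan2(d[1],d[0]),'far ang',np.arctan2(*(q[1]-c)[::-1]),'near',np.arctan2(*(q[0]-c)[::-1]))
# pixels of bright block in w8, grey profile
im=cv2.cvtColor(cv2.imread('pics/w8.png'),cv2.COLOR_BGR2GRAY); np.set_printoptions(linewidth=250)
print(im[232:272:2,384:444:2])
```

```text
mark [0.6188 0.283  0.0196] r 0.1531 ang 1.0342
[0.44183091 0.56907584 0.59138508 0.00165618]
post [0.4925 0.2605 0.0982] r 0.1191 ang 1.9854
[-2.65293038e-01 -4.48868780e-01 -3.83928139e-01 -3.69757943e-04]
0.01 w4 line ang 0.9921010696455924 far ang 1.0092152004375192 near 1.0165243592930564
0.01 w8 line ang 0.9525304575085192 far ang 1.0055685420810516 near 1.0279924716376994
0.018 w4 line ang 0.9921010696455925 far ang 0.9988989292119945 near 1.0018311227492773
0.018 w8 line ang 0.9525304575085188 far ang 1.0283059948600055 near 1.0596212583939504
[[155 149 151 152 153 159 161 159 155 154 160 158 158 156 151 155 157 156 151 154 161 161 157 152 152 159 159 162 158 157]
 [153 154 157 158 153 158 164 161 159 159 161 160 158 155 151 153 153 152 153 157 160 156 156 153 150 154 160 163 161 160]
 [154 150 157 156 152 159 161 156 159 160 164 155 155 157 155 153 151 155 151 150 142 132 150 155 150 158 155 157 154 160]
 [151 149 154 156 153 155 160 158 156 156 157 156 157 157 157 158 155 154 148 130  78  79 102 142 140 144 147 141 150 148]
 [156 154 159 158 161 155 153 153 150 153 151 154 
[... 1218 characters left out ...]
121 122 121 121 122 122 122 119 132 137 147 156 156 152 155 161 159 156 157 156 158]
 [ 86  75  69  74  79 103 122 122 121 120 122 120 120 122 121 125 135 137 138 159 152 152 153 154 160 156 150 152 155 158]
 [ 56  64  67  88 112 120 122 121 121 121 121 122 120 120 128 135 145 151 152 162 155 155 159 157 159 157 152 154 155 155]
 [ 60  57 103 120 122 118 121 120 122 122 120 122 123 141 135 140 156 156 155 162 158 156 158 157 158 159 160 158 157 156]
 [ 57  57 107 120 121 121 118 119 121 121 123 131 141 141 149 153 154 156 161 157 156 149 150 149 154 160 160 156 153 157]
 [ 56  55  58 119 121 120 122 121 121 118 133 138 141 154 148 150 155 150 150 154 158 150 154 151 155 160 157 157 155 157]]
```

Request:
move_arm(commands=[[0.3,0,0,30,0],[0.3,0,0,60,0],[0.3,0,0,90,0],[0.3,0,0,115,0],[0.3,0,0,135,0],[0.3,0,0,145,0],[0.3,0,0,145,0],[0.3,0,0,145,0]])

```text
time: 14.15
ee_pos: [0.4916, 0.2607, 0.0577]
tool_rot: [0.002, 0.541, 0.841, -0.0]
contact_force: [0.1, -0.9, -0.5]
gripper_width: 0.699
```

Run:
```python
from h import *
from scipy.optimize import least_squares as LS
a=np.load('w4.npz');b=np.load('w8.npz');c=np.array([.5405,.1514])
g4=cv2.cvtColor(cv2.imread('pics/w4.png'),cv2.COLOR_BGR2GRAY);g8=cv2.cvtColor(cv2.imread('pics/w8.png'),cv2.COLOR_BGR2GRAY)
np.set_printoptions(linewidth=250); print(g4[122:142,142:166])
m=np.zeros_like(g8);m[240:262,426:440]=((g8[240:262,426:440]>118)&(g8[240:262,426:440]<131)); 
n,l,st,ce=cv2.connectedComponentsWithStats(m); i=1+st[1:,4].argmax(); print(st[i],ce[i])
for u1 in ((148.2,130.4),(149,130)):
    f=lambda P:np.r_[np.array(wproj(P,a['R'],a['t']))-u1,np.array(wproj(P,b['R'],b['t']))-ce[i]]
    r=LS(f,[.6,.26,.04]); d=r.x[:2]-c; print(r.x,np.hypot(*d),np.arctan2(d[1],d[0]),r.fun)
row([.4906,.2605,.056],2.0)
```

```text
[[180 177 176 180 180 178 174 166 157 154 161 164 163 162 161 160 161 161 160 155 157 159 154 155]
 [180 175 173 180 180 177 174 173 156 154 160 163 164 165 163 161 158 160 159 156 159 160 157 156]
 [178 173 173 176 180 174 143 122 130 132 142 144 148 152 156 160 158 157 157 156 160 158 155 155]
 [177 173 172 178 178 175 174 147  97  86  83  89 101 106 103 108 138 148 147 157 158 156 155 156]
 [174 175 177 180 172 157 171 169 162 132 105  81  77  78  76  78  77  86  92 138 142 144 152 157]
 [173 174 175 179 173 111 173 167 170 168 150  98  80  77  76  76  79  79  80  88 103 112 111 147]
 [174 174 172 167 174 173 173 169 167 165 155  89  84  83  84  88  89  85  83  79  83  87  94 105]
 [174 172 171 168 172 169 172 169 167 166 121  83  83  83  84  90  92  94  90  94  98  78  81  90]
 [175 175 168 175 173 169 169 170 166 157  90  83  82  82  87  90  92  91  91 123 149 118  82  76]
 [174 172 163 174 172 170 167 168 169 122  84  82  83  83  90  92  92  92  92 139 167 163 144 109]
 [172 169 168 172 171 170 167 167 165  92  82  86  84  86  92  92  91  93 126 162 167 166 166 161]
 [176 166 1
[... 587 characters left out ...]
0 181 177 174 175 175 176 176 175 173 172 172 172 174 174 171 168 167 166 166 164 164 164 165]
 [182 182 177 172 173 173 173 174 174 173 174 171 171 174 172 172 175 176 170 164 167 166 164 165]
 [180 180 176 173 174 169 172 174 177 175 173 172 173 174 170 170 175 179 180 171 167 166 163 166]]
[428 243  11  14  86] [432.90697674 249.26744186]
[0.6182802  0.27815071 0.03032049] 0.14871281636161218 1.0204026126896921 [0.03810336 0.0490216  0.0509716  0.0003163 ]
[0.61893185 0.27788842 0.02853361] 0.14883170739007545 1.0157490288193711 [-0.02589578 -0.03337736 -0.03473237 -0.00021539]
row [ 0.2 -1.   1.7] twist -0.003 pos [0.4916 0.2607 0.0577] yaw 1.997 j7 -0.59 w 0.7 F [ 0.1 -0.9 -0.5] t 14.15
```

Request:
move_arm(commands=[[1,0,0,0,0],[1,0,0,0,0],[1,0,0,0,0],[1,0,0,0,0],[1,0,0,0,0],[1,0,0,0,0]], newtons=20)

```text
time: 14.75
ee_pos: [0.4919, 0.2609, 0.0578]
tool_rot: [0.002, 0.541, 0.841, 0.0]
contact_force: [0.4, -0.1, 1.1]
gripper_width: 0.232
```

The mark triangulates to r = 0.149, z = 0.030, which matches the text, at angle 1.018. The post is gripped at angle 1.988, so the turn is about 0.97 clockwise. First half:

Request:
move_arm(commands=[[1,-0.2,6,0,0.05],[1,-1.3,17.9,0,0.15],[1,-3.7,29.6,0,0.25],[1,-7.3,41.1,0,0.35],[1,-12,52,0,0.45],[1,-14.7,57.4,0,0.5],[1,-14.7,57.4,0,0.5]])

```text
time: 15.45
ee_pos: [0.5509, 0.2713, 0.0579]
tool_rot: [0.002, 0.733, 0.68, 0.001]
contact_force: [1.1, 0.0, -0.1]
gripper_width: 0.234
```

```bash
cat >> h.py <<'E'
def ang(c=(.5405,.1514)):
    s,R,t=RT(); d=t[:2]-np.array(c); return np.hypot(*d),np.arctan2(d[1],d[0]),t,np.arctan2(R[1,0],R[0,0]),s['contact_force']
E
python3 - <<'E'
from h import *
r,th,t,y,F=ang(); print(r,th,t,y,F)
for D in (.1,.2,.3,.4,.45,th-1.018):
  p=np.array([.5405,.1514])+.1195*np.array([np.cos(th-D),np.sin(th-D)]); print(D,end=' '); row([*p,t[2]],y-D)
E
```

```text
0.12036141704402131 1.4840559892527703 [0.5509271  0.27130891 0.0579013 ] 1.4965732736206523 [ 1.11761401  0.04486506 -0.0944739 ]
0.1 row [-1.6 11.9  0. ] twist 0.1 pos [0.5509 0.2713 0.0579] yaw 1.497 j7 -0.97 w 0.23 F [ 1.1  0.  -0.1] t 15.45
0.2 row [-3.5 23.7  0.1] twist 0.2 pos [0.5509 0.2713 0.0579] yaw 1.497 j7 -0.97 w 0.23 F [ 1.1  0.  -0.1] t 15.45
0.3 row [-6.6 35.2  0.1] twist 0.3 pos [0.5509 0.2713 0.0579] yaw 1.497 j7 -0.97 w 0.23 F [ 1.1  0.  -0.1] t 15.45
0.4 row [-10.9  46.4   0.2] twist 0.4 pos [0.5509 0.2713 0.0579] yaw 1.497 j7 -0.97 w 0.23 F [ 1.1  0.  -0.1] t 15.45
0.45 row [-13.4  51.8   0.2] twist 0.45 pos [0.5509 0.2713 0.0579] yaw 1.497 j7 -0.97 w 0.23 F [ 1.1  0.  -0.1] t 15.45
0.46605598925277025 row [-14.3  53.5   0.2] twist 0.466 pos [0.5509 0.2713 0.0579] yaw 1.497 j7 -0.97 w 0.23 F [ 1.1  0.  -0.1] t 15.45
```

Request:
move_arm(commands=[[1,-1,6,0,0.05],[1,-2.2,17.8,0,0.15],[1,-4.6,29.5,0,0.25],[1,-8.5,41,0,0.35],[1,-12,49,0,0.425],[1,-13.6,52.3,0,0.455],[1,-13.6,52.3,0,0.455],[1,-13.6,52.3,0,0.455]])

```text
time: 16.25
ee_pos: [0.6023, 0.2548, 0.058]
tool_rot: [0.001, 0.867, 0.499, 0.002]
contact_force: [3.6, 4.0, -3.4]
gripper_width: 0.234
```

Run:
```python
from h import *
r,th,t,y,F=ang(); print(r,th,t,y,F)
```

```text
0.12043780113870141 1.0318231901842636 [0.6023153  0.25476408 0.05800655] 1.0438940749055416 [ 3.56275052  3.9640282  -3.42133312]
```

Request:
move_arm(commands=[[0.85,0,0,0,0],[0.7,0,0,0,0],[0.5,0,0,0,0],[0.4,0,0,0,0],[0.4,0,0,0,0]])

```text
time: 16.75
ee_pos: [0.6021, 0.2542, 0.0581]
tool_rot: [0.001, 0.867, 0.499, 0.002]
contact_force: [0.5, -0.3, 0.3]
gripper_width: 0.536
```

Request:
move_arm(commands=[[0.4,0,0,-20,0],[0.4,0,0,-50,0],[0.4,0,0,-85,0],[0.4,0,0,-120,0],[0.4,0,0,-140,0],[0.4,0,0,-150,0],[0.4,0,0,-150,0],[0.4,0,0,-150,0]])

```text
time: 17.55
ee_pos: [0.6009, 0.2538, 0.2068]
tool_rot: [0.001, 0.867, 0.498, 0.001]
contact_force: [0.6, -0.1, -1.2]
gripper_width: 0.6
```

Run:
```python
from h import *
r,th,t,y,F=ang(); print(r,th,t,y)
s,R,t=RT(); np.savez('w9',R=R,t=t); snap('wrist','w9'); g=cv2.cvtColor(cv2.imread('pics/w9.png'),cv2.COLOR_BGR2GRAY)
c=np.array([.5405,.1514])
pp=wproj([c[0]+.12*np.cos(1.03),c[1]+.12*np.sin(1.03),.096],R,t); mm=wproj([.6185,.278,.03],R,t); print('pred post',pp,'mark',mm,'axis',wproj([*c,.05],R,t))
np.set_printoptions(linewidth=300)
u,v=map(int,pp); print(u-40,v-60); print(g[v-60:v+36:3,u-40:u+41:2])
```

```text
0.11886224284609323 1.03799686169936 [0.60087569 0.25378657 0.20679868] 1.0436901771731046
pred post (np.float64(319.90398750513765), np.float64(226.51832964820562)) mark (np.float64(321.4658419962356), np.float64(185.972273482609)) axis (np.float64(317.9956485421487), np.float64(325.13541017512506))
279 166
[[160 161 158 ... 151 150 142]
 [156 159 162 ... 147 144 140]
 [155 154 154 ... 150 149 146]
 ...
 [ 62  61  60 ...  51  54  54]
 [ 59  61  62 ...  52  66 103]
 [ 58  58  59 ...  53  99 113]]
```

Run:
```python
import cv2
g=cv2.cvtColor(cv2.imread('pics/w9.png'),cv2.COLOR_BGR2GRAY)
print('     '+' '.join(f'{c:3d}' for c in range(296,346)))
for v in range(174,284,3): print(v,' ',' '.join(f'{g[v,c]:3d}' for c in range(296,346)))
```

```text
296 297 298 299 300 301 302 303 304 305 306 307 308 309 310 311 312 313 314 315 316 317 318 319 320 321 322 323 324 325 326 327 328 329 330 331 332 333 334 335 336 337 338 339 340 341 342 343 344 345
174   161 158 157 157 158 160 158 159 158 159 161 161 161 163 162 163 160 159 158 158 159 156 158 161 157 148 146 145 146 145 148 148 149 148 148 148 146 146 147 146 143 145 145 146 143 140 138 140 141 143
177   164 161 160 162 163 162 158 158 157 159 160 163 162 166 163 163 163 163 161 161 159 162 163 147 148 149 147 149 148 149 151 152 152 148 148 148 146 143 143 143 140 140 140 140 141 144 142 142 144 147
180   160 165 166 167 164 162 161 161 161 160 159 159 158 159 162 164 165 163 155 131  92  92  93  93  91  92  92  94  95  93  93 110 145 146 146 145 145 145 146 146 147 150 150 151 151 151 149 149 150 148
183   157 158 161 158 155 155 154 156 156 157 159 158 157 157 159 158 155 153 147 127 134 134 137 134 137 134 131 131 131 132 132 124 113 144 142 144 142 143 145 145 149 148 148 148 149 148 149 150 146 145
186   162 159 160 159 161 160 158 161 158 164 161 160 159 159 157 159 158 15
[... 6021 characters left out ...]
96  98 109 112 119 121 122 126 128 128 131 131 131 130 130 127 128 131 128 133 132
276   108  91  88  90 103 117 126 131 127 123 125 125 124 123 124 124 125 127 127 125 124 124 125 125 126 127 123 124 126 124 124 123 124 129 125 126 126 125 112  98  93  85  96 107 126 125 124 128 128 128
279   125 122 123 123 121 122 122 123 125 123 122 123 126 125 123 124 124 126 125 128 128 123 123 124 123 126 126 126 125 124 123 124 123 124 124 128 125 128 126 121 111 108 112 112 111 111 110  97  86  91
282   124 125 125 123 123 122 122 123 122 124 124 123 122 123 123 125 125 124 123 125 124 125 129 126 126 123 124 125 126 127 125 125 125 116 116 111 113 116 114 113 112 113 111 108 111 112 113 112 110 110
```

Run:
```python
from h import *
d=np.load('w9.npz');R,t=d['R'],d['t']
p=wz(318.8,221,R,t,.096)[:2];m=wz(321.4,186.5,R,t,.03)[:2]; a1=wz(318.2,255,R,t,.043)[:2]
# pixel edges of post at row 222 / mark at row 186
pe=[wz(x,222,R,t,.096)[:2] for x in (305.5,331.7)];me=[wz(x,186,R,t,.03)[:2] for x in (315,327.8)]
print('post dia',np.linalg.norm(pe[0]-pe[1]),'mark w',np.linalg.norm(me[0]-me[1]))
for c in ([.5405,.1514],[.5415,.1514],[.5395,.1514],[.5405,.1525],[.5405,.1503]):
  A=[np.arctan2(*(q-c)[::-1]) for q in (p,m,a1)]; print(c,np.round(A,4),'post-mark',A[0]-A[1],np.linalg.norm(p-c),np.linalg.norm(m-c))
# clamp masks: panel
for cam in ('side',):
  capture(cam)
  for n in ('arched_panel','flat_panel','pointed_panel','collar_grip'): print(n,[(np.round(b['centre'],3).tolist(),round(b['conf'],2)) for b in boxes_of(n,cam)][:2])
```

```text
post dia 0.022863052004671484 mark w 0.013243471693512476
[0.5405, 0.1514] [1.0383 1.019  1.04  ] post-mark 0.019292067740314556 0.12491653697905104 0.14814699374059495
[0.5415, 0.1514] [1.0452 1.0247 1.0512] post-mark 0.02044841497344252 0.12441180630411995 0.14762521113137267
[0.5395, 0.1514] [1.0314 1.0132 1.0291] post-mark 0.01815110145896126 0.12542720946359046 0.14867367133144122
[0.5405, 0.1525] [1.0338 1.0151 1.0328] post-mark 0.018704307236286466 0.12397011650212245 0.14721139475078043
[0.5405, 0.1503] [1.0427 1.0228 1.0471] post-mark 0.019861214870461552 0.12586545449855355 0.14908483747276804
arched_panel [([0.538, 0.154, 0.133], 0.8)]
flat_panel [([0.464, -0.11, 0.122], 0.59), ([0.557, 0.187, 0.04], 0.32)]
pointed_panel [([0.453, -0.261, 0.099], 0.53)]
collar_grip [([0.583, 0.214, 0.044], 0.59)]
```

The post is about 0.019 rad (2.3 mm) short of the mark. I'll regrip and ease it the rest of the way.

Request:
move_arm(commands=[[0.4,1,0,40,0],[0.4,1,0,80,0],[0.4,1,0,115,0],[0.4,1,0,138,0],[0.4,1,0,148,0],[0.4,1,0,148,0],[0.4,1,0,148,0]])

```text
time: 18.55
ee_pos: [0.6028, 0.2555, 0.0602]
tool_rot: [0.001, 0.867, 0.499, 0.002]
contact_force: [0.3, 0.4, 0.2]
gripper_width: 0.599
```

Request:
move_arm(commands=[[1,0,0,0,0],[1,0,0,0,0],[1,0,0,0,0],[1,0,0,0,0],[1,0,0,0,0]], newtons=15)

```text
time: 19.05
ee_pos: [0.6029, 0.2555, 0.0605]
tool_rot: [0.001, 0.867, 0.499, 0.002]
contact_force: [-0.6, 0.2, 0.3]
gripper_width: 0.188
```

Run:
```python
from h import *
r,th,t,y,F=ang(); print(r,th,t,y,F)
```

```text
0.12132809040970982 1.0309960742688296 [0.60285835 0.25547661 0.06047123] 1.0438677095356046 [-0.58802556  0.18071191  0.28075946]
```

Request:
move_arm(commands=[[1,0,0,0,0],[1,0,0,0,0]])

```text
time: 19.25
ee_pos: [0.6028, 0.2555, 0.0604]
tool_rot: [0.001, 0.867, 0.499, 0.002]
contact_force: [0.4, 1.0, -0.1]
gripper_width: 0.017
```

The fingers shut on nothing, so I need to find out where the post is.

Run:
```python
from h import *
s,R,t=RT(); c=np.array([.5405,.1514]); print(s['gripper_width'])
snap('wrist','w10');snap('side','s10');snap('top','t10')
for th in (1.03,1.018,.9): 
  P=[c[0]+.12*np.cos(th),c[1]+.12*np.sin(th),.096]; print(th,'wrist',wproj(P,R,t),'side',proj('side',P),'top',proj('top',P))
for cam in ('wrist','side','top'):
  for n in ('collar_grip','arched_panel'):
    for b in masks_of(n,cam)[:2]:
      ys,xs=np.nonzero(b['mask']); print(cam,n,round(b['conf'],2),xs.min(),xs.max(),ys.min(),ys.max(),len(xs))
def asc(f,u0,u1,v0,v1,du,dv):
  g=cv2.cvtColor(cv2.imread(f),cv2.COLOR_BGR2GRAY); ch='@%#*+=-:. '
  for v in range(v0,v1,dv): print(v,''.join(ch[min(9,int(g[v,u])*10//190)] for u in range(u0,u1,du)))
asc('pics/w10.png',230,410,150,330,2,3)
asc('pics/s10.png',300,420,270,400,1,2)
```

```text
0.016810545738163655
1.03 wrist (np.float64(320.3874052224381), np.float64(293.66793663440797)) side (np.float64(337.2897372742717), np.float64(355.1559396762465)) top (np.float64(176.41363239124567), np.float64(225.03766641738804))
1.018 wrist (np.float64(323.278410860508), np.float64(293.71278705607426)) side (np.float64(336.56103492106314), np.float64(354.8834080986634)) top (np.float64(176.77676726235492), np.float64(224.50100156080106))
0.9 wrist (np.float64(351.42914664947307), np.float64(295.7313499542415)) side (np.float64(329.6627206390533), np.float64(351.85439785960773)) top (np.float64(180.67367391482063), np.float64(219.4654321445754))
wrist collar_grip 0.73 297 338 233 346 1611
side collar_grip 0.6 331 396 328 384 868
side arched_panel 0.6 365 388 273 308 621
side arched_panel 0.52 319 330 141 167 217
top collar_grip 0.89 179 254 224 283 668
top arched_panel 0.75 434 484 249 261 278
top arched_panel 0.57 211 225 233 273 547
150 ::::::::::::::....::....::::::::::::::::........:::::....:.:::::....::...:::.::::::::::-::
153 :::::::::::::::::::::::..:::::::::::::::...::.:::
[... 12892 characters left out ...]
                                  
388                           .......:::----:.                                                                              
390                          ..:::::.:--==-.                                                                                
392                          .:-------===-.                                                                                 
394                          .:--=======-.                                                                                  
396             .            .:--======-.                                                                                   
398                .......    .:----=--.
```

The images suggest the fingers shut clear of the post. I'll rise straight up and re-measure.

Request:
move_arm(commands=[[1,0,0,-20,0],[1,0,0,-50,0],[1,0,0,-85,0],[1,0,0,-120,0],[1,0,0,-140,0],[1,0,0,-147,0],[0.4,0,0,-147,0],[0.4,0,0,-147,0]])

```text
time: 20.5
ee_pos: [0.6015, 0.2549, 0.2059]
tool_rot: [0.001, 0.867, 0.499, 0.001]
contact_force: [0.0, -0.2, 0.3]
gripper_width: 0.157
```

```bash
cat >> h.py <<'E'
def asc(f,u0,u1,v0,v1,du,dv):
  g=cv2.cvtColor(cv2.imread(f),cv2.COLOR_BGR2GRAY); ch='@%#*+=-:. '
  for v in range(v0,v1,dv): print(v,''.join(ch[min(9,int(g[v,u])*10//190)] for u in range(u0,u1,du)))
def sil(P0,R,t,cam='wrist'):
  f=(lambda P:wproj(P,R,t)) if cam=='wrist' else (lambda P:proj(cam,P))
  for z in (.043,.06,.096):
    q=np.array([f([P0[0]+.012*np.cos(a),P0[1]+.012*np.sin(a),z]) for a in np.linspace(0,6.28,40)]); print(cam,z,'u',np.round([q[:,0].min(),q[:,0].max()],1),'v',np.round([q[:,1].min(),q[:,1].max()],1))
E
python3 - <<'E'
from h import *
s,R,t=RT(); print(t,s['gripper_width'],s['contact_force']); np.savez('w11',R=R,t=t)
snap('wrist','w11');snap('side','s11');snap('top','t11')
c=np.array([.5405,.1514]);P=c+.12*np.array([np.cos(1.035),np.sin(1.035)])
sil(P,R,t);sil(P,R,t,'side')
asc('pics/w11.png',280,360,160,280,1,2)
asc('pics/s11.png',310,370,330,396,1,2)
E
```

```text
[0.60150309 0.25494673 0.20592205] 0.15700862993187192 [ 0.04016102 -0.22158009  0.29670457]
wrist 0.043 u [307.2 330.9] v [205.3 228.5]
wrist 0.06 u [306.7 331.5] v [208.  232.3]
wrist 0.096 u [305.6 333. ] v [214.8 241.5]
side 0.043 u [330.9 343.8] v [367.6 378.3]
side 0.06 u [330.9 344. ] v [362.1 372.8]
side 0.096 u [330.9 344.3] v [349.9 360.7]
160 ........................................................:...............::.:::::
162 ..............................:......................:::::..:::.:......:::::::::
164 .....................................................:::::::::::::..::::::::::::
166 ...................................................:::::::::::::::::::::::::.:::
168 ................................................::..::::::::::::::::::::::::::::
170 ..............................................::::::::::::::::::::::::::::::::::
172 ............:...............................::::::::::::::::::::::::::::::::::::
174 ...........................................:::::::::::::::::::::::::::::::::::::
176 ........................................::::::::::::::::::::::::
[... 5764 characters left out ...]
*****************
374                 .....:=*%%%%%%%%%#+++***********************
376                   ....-=*#%%%%%##*++*#############*#########
378              ..... ....::-=======++======+++******#####*****
380               .... ..:::::....:-===:.........:::------------
382                ......::---::::-==-:                         
384             ... ......:-------==-:                          
386          ...    ....::::::---==-:.                          
388         ...    ....:::::::----:.                            
390              . ..:::::::--==-:                              
392       ..      ..:-------===-.                               
394               ..:--=======-.
```

The post hasn't moved, and the prediction agrees in both views. It is still about 0.02 rad short of the mark. I'll try one regrip at the first grip's height, radius and force, centred on the wanted angle.

Run:
```python
from h import *
c=np.array([.5405,.1514]);P=c+.12*np.array([np.cos(1.015),np.sin(1.015)]); row([*P,.056],1.027)
```

```text
row [ -0.3   2.5 149.8] twist 0.017 pos [0.6015 0.2551 0.2058] yaw 1.044 j7 -1.21 w 0.29 F [ 0.1 -0.8 -0.3] t 20.65
```

Request:
move_arm(commands=[[0.3,0,2.5,10,0.017],[0.3,0,2.5,30,0.017],[0.3,0,2.5,60,0.017],[0.3,0,2.5,95,0.017],[0.3,0,2.5,125,0.017],[0.3,0,2.5,145,0.017],[0.3,0,2.5,150,0.017],[0.3,0,2.5,150,0.017]])

```text
time: 21.45
ee_pos: [0.6031, 0.2533, 0.0543]
tool_rot: [0.001, 0.871, 0.491, -0.001]
contact_force: [-0.0, 0.9, 0.4]
gripper_width: 0.704
```

Request:
move_arm(commands=[[1,0,0,0,0],[1,0,0,0,0],[1,0,0,0,0],[1,0,0,0,0],[1,0,0,0,0],[1,0,0,0,0]], newtons=20)

```text
time: 22.05
ee_pos: [0.6032, 0.2536, 0.0548]
tool_rot: [0.001, 0.871, 0.491, -0.0]
contact_force: [-0.5, -0.0, 1.3]
gripper_width: 0.24
```

Run:
```python
from h import *
r,th,t,y,F=ang(); print(r,th,t,y,F,read_state()['gripper_width'])
```

```text
0.1199336393879343 1.0205436193708977 [0.60321362 0.25363052 0.05475422] 1.0267582679449478 [-0.50554839 -0.00137764  1.29608717] 0.24016507088424605
```

Request:
move_arm(commands=[[1,0,0,0,0],[1,0,0,0,0]])

```text
time: 22.25
ee_pos: [0.6032, 0.2536, 0.0548]
tool_rot: [0.001, 0.871, 0.491, -0.0]
contact_force: [-0.4, -0.5, -1.1]
gripper_width: 0.246
```

It held this time (22.6 mm), at TCP angle 1.020. Release, rise and verify.

Request:
move_arm(commands=[[0.85,0,0,0,0],[0.7,0,0,0,0],[0.5,0,0,0,0],[0.4,0,0,0,0],[0.4,0,0,0,0],[0.4,0,0,0,0]])

```text
time: 22.85
ee_pos: [0.6032, 0.2536, 0.0548]
tool_rot: [0.001, 0.871, 0.491, -0.0]
contact_force: [0.9, -0.4, 0.1]
gripper_width: 0.595
```

Request:
move_arm(commands=[[0.4,0,0,-20,0],[0.4,0,0,-50,0],[0.4,0,0,-85,0],[0.4,0,0,-120,0],[0.4,0,0,-145,0],[0.4,0,0,-150,0],[0.4,0,0,-150,0],[0.4,0,0,-150,0]])

```text
time: 23.65
ee_pos: [0.6024, 0.2532, 0.203]
tool_rot: [0.001, 0.871, 0.491, -0.002]
contact_force: [-0.5, 0.0, -0.9]
gripper_width: 0.599
```

Run:
```python
from h import *
s,R,t=RT(); snap('wrist','w12'); g=cv2.cvtColor(cv2.imread('pics/w12.png'),cv2.COLOR_BGR2GRAY).astype(int)
c=np.array([.5405,.1514]); P=c+.12*np.array([np.cos(1.024),np.sin(1.024)]); pv=wproj([*P,.096],R,t); mv=wproj([.6185,.278,.03],R,t); print(t,pv,mv)
def edges(v,lo,hi,u0): # contiguous run in [lo,hi] around u0
  a=b=int(u0)
  while lo<=g[v,a-1]<=hi:a-=1
  while lo<=g[v,b+1]<=hi:b+=1
  return a,b
cp=[];cm=[]
for v in range(int(pv[1])-8,int(pv[1])+3,2): e=edges(v,0,75,pv[0]); cp.append(sum(e)/2); print('post',v,e)
for v in range(int(mv[1])-5,int(mv[1])+5,2): e=edges(v,118,139,mv[0]); cm.append(sum(e)/2); print('mark',v,e)
p=wz(np.median(cp),pv[1]-3,R,t,.096)[:2];m=wz(np.median(cm),mv[1],R,t,.03)[:2]
A=[np.arctan2(*(q-c)[::-1]) for q in (p,m)];print(A,A[0]-A[1])
asc('pics/w12.png',285,355,int(mv[1])-8,int(pv[1])+35,1,3)
snap('side','s12')
c_=np.array([.5405,.1514]);sl=proj('side',[.5405,.1483,.192]);print('panel apex pred',sl, 'foot-level jaw',proj('side',[.5405,.15,.092]))
asc('pics/s12.png',330,400,225,345,1,3)
```

```text
[0.60242812 0.25321107 0.20303368] (np.float64(319.308182679406), np.float64(227.37667566647417)) (np.float64(320.03097955364285), np.float64(186.07307892382755))
post 219 (307, 331)
post 221 (306, 331)
post 223 (306, 331)
post 225 (306, 332)
post 227 (307, 333)
post 229 (307, 332)
mark 181 (320, 320)
mark 183 (314, 326)
mark 185 (313, 326)
mark 187 (313, 326)
mark 189 (313, 325)
[np.float64(1.0262322800517132), np.float64(1.0222693411199375)] 0.003962938931775684
178 ...............................:::::::::::::::::::::::::::::::::::::::
181 .......:....................:++++++++++++=:::::::::::::...::::::::::::
184 ............................::-::-:--:::--=:::::::::::::::::::::::::::
187 ...........................::::::---------=:::::::::::::::::::::::::.:
190 ............................:------------=+=-::::::::::::::::::::::...
193 ............................:=+++********++=:::::::::::::::::::::::::.
196 ............................:--+*=+*==+*+==::::::::::::::::::::::::...
199 .........................:::-=============++-::::::::::.::::::::::....
202 ........................:-:
[... 3927 characters left out ...]
============++**###*+=--:
318 **+++++**+=--:::::::::::::---============================+++++*******+
321 +++++++++++=-:::::::::::.....:-=========+++++=====++++++++++++++++++**
324 +++++=---===-::::::::::-------=++++++++++++++++++++++++++++=====+**##*
327 ====--:::-====================++++++++++++++=====++++++++++======-=+**
330 :::::::::--====================++++++++===============+++++===-:::=+**
333 ::::::::::--==================++++++++===-------------==+==--::..:-+**
336 :::::--::::--======----------=++++++=--:::::::::::::::----:::...:-=+**
339 =--:::::-:::::::::::::::::::::----:::::::::::::::::.::::::::...::-+***
342 ==--::::::---:::::::.....::::::::.::::::::::::::::::::::::...:--=+****
```

The post now lines up with the mark, about 0.004 rad short. The panel stands upright between the jaws and the gripper is clear.

```bash
python3 -c "
from plant import *
print(finish_job(), read_state()['time'])"
```

```text
the job is handed in; nothing more can be done
the job is handed in; nothing more can be done
```

The arched panel is standing in the clamp and the lock collar is turned to the locked mark. I handed the job in at about 24 s of the 59 s allowed; no verdict was reported.

**Panel:** I drew it straight up out of the middle slot and set it in the open jaws. It lined up with the jaw ends to within about 1–2 mm in the side view. I lowered it until it touched the slot floor, with about 6 N of contact at the expected height, and only then let go.

**Collar:** I gripped the post and turned it clockwise about 0.96 rad.
- **First check:** it was about 0.02 rad short of the mark.
- **Failed regrip:** the next attempt shut the fingers without holding the post. I have no certain explanation, but the pictures before and after showed the post had not moved.
- **Second regrip:** this one held and closed the gap.

**Last checks:** the wrist picture put the post about 0.004 rad short of the mark, not past it. The side picture, read numerically because my 12 views were used up, showed the panel upright in the jaws. The gripper was well clear, and the contact forces reported after each move stayed at or below about 7 N.

I did not measure the other two panels, the mallet or the gouge again at the end. I never reached for them and felt no contact near them.

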